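# Make up the hammer kit and the spinning-top kit

### The job

Make up two kits for the next class: in the larger tray the hammer kit, with the wooden handle in the long lane, the steel hammer head in the larger of the two pockets beside it and the wooden wedge in the smaller one; in the smaller tray the spinning-top kit, with the disc in the wider compartment and the pointed spindle in the narrower one. Everything must lie flat on the tray floor inside its own compartment. Leave the bamboo length, the try square and the tin of screws where they are.

Things in the scene. Friction and masses are not known exactly. Their poses are not given: they have to be found in the camera images.
- hammer_tray: Larger kit tray, fixed, 195 (x) x 125 (y) mm: dark base, top at z = 6 mm, with pale 5 mm strips round and between the compartments, up to z = 14 mm. Origin: centre of underside, x along the long side. Compartments, centre and clear size x, y in mm: handle lane (0, -32.5), 185 x 50; larger pocket, for the head (-40, 27.5), 105 x 60; smaller pocket, for the wedge (55, 27.5), 75 x 60.
- top_tray: Smaller kit tray, fixed, 152 (x) x 90 (y) mm, made the same way (floor at z = 6 mm, strips to 14 mm). Origin: centre of underside, x along the long side. Compartments, centre and clear size x, y in mm: wider, for the disc (-33.5, 0), 75 x 80; narrower, for the spindle (40, 0), 62 x 80: the spindle lies along the tray's y, either way round.
- head: Dark steel cross-peen hammer head, about 0.28 kg, 85 mm long (x), 24 mm wide (y) and high, lying with its eye (17 x 11 mm slot) upright. Round face at -x, chisel-shaped peen at +x. At the eye, centred on x = -4 mm, its sides are parallel for 30 mm. Origin: centre of the underside, half way along. Either way round in its pocket.
- handle: Pale wooden hammer handle lying flat, 167 mm long (x), about 60 g. Grip from x = -83 to 17 mm: 24 mm wide, 20 mm high, rounded edges; then a neck 19 mm wide and a tenon 15 mm wide at the +x end, both clear of the ground. Balances near x = -15 mm. Origin: half way along, level with the grip's underside. Either way round in the lane.
- wedge: Pale hardwood wedge lying on its triangular flank, about 20 g: 58 mm long (x), 15 mm high, 22 mm wide (y) at the thick -x end, 14 mm in the middle, 6 mm at the thin +x end. Keep it this way up; either way round in its pocket. Origin: centre of the underside, half way along.
- disc: Pale wooden disc of the spinning top lying flat, 54 mm diameter, 22 mm thick, with a 15 mm hole through the centre, about 40 g. Origin: centre of the underside; z is its axis.
- spindle: Pale round wooden spindle of the spinning top lying on its side, 14 mm diameter, 64 mm long along its x, a 12 mm long conical point at the -x end, about 16 g; slightly flatted, so it stays where it is laid. Origin: on its axis half way along, so 7 mm above what it lies on.
- bamboo: Bystander, not part of any kit: a sawn length of bamboo, 180 mm long along its x, 22 mm diameter, yellowish with darker node rings and a hollow dark end; origin on its axis half way along, 11 mm above the bench. Leave it where it is.
- square: Bystander: a small try square lying flat, dark wooden stock 13 x 62 x 14 mm and a thin steel blade 66 x 20 mm reaching to +x; overall 78 x 62 mm, 14 mm high. Origin: near the middle of that outline, at bench level. Leave it where it is.
- tin: Bystander: an open aluminium tin of brass screws, 56 mm diameter, 36 mm high. Origin: centre of the underside. Leave it where it is.
Not all that is in view belongs to the job. What is shaped like the hammer_tray but yellow is not meant.

How it is judged:
At the end, for the whole second after the job is handed in: All five are released, at rest and flat (4 degrees, 2.5 mm) in their own compartments, either way round; origins within x, y mm of the compartment centre (tray axes): head 14, 22; handle 12, 16; wedge 26, 24; disc 13, 16; spindle 27, 18. Bystanders moved at most 30 mm (x of head in the frame of hammer_tray between -0.054 and -0.026 m and y of head in the frame of hammer_tray between 0.0055 and 0.0495 m and z of head in the frame of hammer_tray between 0.0035 and 0.0085 m and angle between each of head, handle, wedge, disc's own z axis and vertical below 0.07 rad and linear speed of each of head, handle, wedge, disc, spindle below 0.02 m/s and angular speed of each of head, handle, wedge, disc, spindle below 0.3 rad/s and x of handle in the frame of hammer_tray between -0.012 and 0.012 m and y of handle in the frame of hammer_tray between -0.0485 and -0.0165 m and z of handle in the frame of hammer_tray between 0.0035 and 0.0085 m and x of wedge in the frame of hammer_tray between 0.029 and 0.081 m and y of wedge in the frame of hammer_tray between 0.0035 and 0.0515 m and z of wedge in the frame of hammer_tray between 0.0035 and 0.0085 m and x of disc in the frame of top_tray between -0.0465 and -0.0205 m and y of disc in the frame of top_tray between -0.016 and 0.016 m and z of disc in the frame of top_tray between 0.0035 and 0.0085 m and x of spindle in the frame of top_tray between 0.013 and 0.067 m and y of spindle in the frame of top_tray between -0.018 and 0.018 m and z of spindle in the frame of top_tray between 0.0105 and 0.0155 m and angle between spindle's own x axis and vertical between 1.5 and 1.64 rad); the robot touches nothing.
It fails at once if the bamboo length is moved by more than 30 mm (distance of bamboo from where it was at the start of the episode above 0.03 m).
It fails at once if the try square is moved by more than 30 mm (distance of square from where it was at the start of the episode above 0.03 m).
It fails at once if the tin of screws is moved by more than 30 mm (distance of tin from where it was at the start of the episode above 0.03 m).
It also fails if it takes over 138 s, if anything falls off the work surface, if the arm or the gripper's body presses on something with over 40 N, if the wrist force passes 120 N, or if a joint passes its speed limit or range.

### The arm

A 7-joint arm with a two-finger parallel gripper is mounted at the origin on the work surface. World frame = base frame: x ahead of the robot, y to its left, z up, the work surface at z = 0. Lengths are in m, angles in rad, forces in N, time in s.
With the tool pointing down it reaches from about 0.425 to 0.825 m from the base axis. Payload 3.6 kg.
Tool frame: the origin (TCP) lies on the mounting face of the last link; the fingertips stand 173 mm ahead of it and the grasp point (between the pads) lies arm.pinch_z ahead of it (arm.pinch_z is the distance from the TCP to the grasp point, in m); z points along the fingers, y is the direction in which the jaws open and shut (so a half turn about z gives the same grasp; the last joint's range is limited). The gripper opens to 85 mm and grips with 20 to 120 N. Pads are 22 mm wide; open, the fingers measure 114 mm over their backs; the gripper's body (76 mm by 85 mm) begins 54 mm behind the grasp point. The pads swing forward as they close: fully open they stand 13 mm farther back than shut.
Start: joints at [1.194, 0.615, -0.013, 1.423, 0.008, 1.103, -0.04], TCP at [0.223, -0.61, 0.405] pointing down, gripper open.
Joint ranges: [-3.12, 3.12], [-0.3, 2.06], [-1.34, 1.32], [0.26, 2.42], [-1.36, 4.5], [0.01, 1.98], [-2.84, 2.84]. Speed limits (rad/s): [2.79, 2.79, 3.14, 3.14, 3.14, 3.14, 3.14].

### API

Orientations are given as [roll, pitch, yaw] about the fixed x, y, z axes, in that order (R = Rz(yaw) Ry(pitch) Rx(roll)).
In Python, from cell import status, eyes, ticket, arm gives the robot as it stands. The module is installed in compiled form; this text tells all that it offers.
- The arm moves only by the shell command python3 -m creep 'ROWS' [FORCE]. ROWS is JSON, a list of rows, each a list of 3 entries, a list of its own where there are three numbers: the closure, from 0 (fully open) to 1 (shut), then the shift along the tool's x, y, z scaled (see below), then the turn, a rotation vector about the tool's x, y, z scaled (see below). A call has 1 to 20 rows; each row is the pose to reach, as a shift and turn from the pose commanded when the call began, along the tool's axes at that moment, turning the shorter way round; what a row does not reach only later rows make up. The controller multiplies each number of a shift by 1 m and each number of a turn by pi rad. A row lasts 1/8 s, in which the tool goes at most 62.5 mm and 10.7 degrees, less where a joint would pass 70% of its speed; a pose out of reach is approached as far as the arm can. A call with a number of a shift or a turn outside -1 to 1 is refused whole. A call with a gripper value outside its range is refused whole. The fingers move at their own pace and stop on an object; FORCE is the grip in N (left out, the last holds). Time passes only in rows, so rows that repeat a pose let the fingers close. It gives the time, the measured TCP pose, the force and the opening at its end, in the units of the state.
- status.observe(): the state, without advancing time (a new reading comes with each control period).
- eyes.snapshot(name): name is "scene" or "top"; returns (picture, depth): 400x640x3 uint8, red, green, blue; 400x640 float32, m along the optical axis (not along the pixel's ray), 0 where there is no reading.
- eyes.camera_params(name): a dict with "fovy" (degrees; the focal length in pixels is half the picture's height over the tangent of half this angle, whatever the lens; pixels are square), "cx", "cy" (the principal point, pixels), "T" (4x4, takes a point from camera to world coordinates). Camera axes: x right, y down, z forward; pixel columns grow to the right and rows downward; lengths in m; the calibration is good to about 2 mm. A picture is of the moment at which its call begins. camera_params takes no time and is no camera call.
- ticket.sign_off(): hands the job in, once; it reports no verdict.
The state is a dict: "time": time; "joint_positions": joint angles; "dq": joint speeds; "effort": joint torques, N m; "tcp_pos": TCP position; "tool_rot": TCP orientation; "wrist_force": force on the tool from outside, world axes, zero at the start; "moment": the same for the moment, N m; "grip_width": finger opening in m.
Only numpy, scipy, OpenCV 4.12 (cv2) and the standard library are available. Lean on these libraries where they do the work, as an engineer would, in place of code of your own. Each camera call takes 0.05 s, during which the arm holds its last target.

## Working session

There is one attempt and no reset: what is moved stays moved. The work goes in short steps, Python scripts to look and compute and a shell command to move; the robot and the scene stay as the last step left them, time stands still between calls to the robot, and variables do not carry over. Pictures are saved under pics/ and viewed, and the job is handed in when it is done.

```bash
mkdir -p pics; python3 - <<'E'
from cell import status, eyes, ticket, arm
import cv2, numpy as np
print(status.observe()); print(arm.pinch_z)
for n in ("scene","top"):
    p,d=eyes.snapshot(n); np.savez(f"pics/{n}0.npz",p=p,d=d); cv2.imwrite(f"pics/{n}0.png",p[:,:,::-1]); print(n,eyes.camera_params(n))
E
```

```text
{'time': 0.0, 'joint_positions': array([ 1.19348986,  0.61594522, -0.01263343,  1.42490975,  0.0080868 ,
        1.10339604, -0.04038361]), 'dq': array([ 0.00072267,  0.00371626, -0.00013753,  0.00011165,  0.0021052 ,
        0.0017463 , -0.00201924]), 'effort': array([-8.69944142e-04, -4.69216990e+01,  2.58920481e-01, -1.71034598e+01,
        9.93640831e-03,  9.70217690e-03,  1.23737513e-05]), 'tcp_pos': array([ 0.22329037, -0.61010611,  0.40351703]), 'tool_rot': array([-3.13898401e+00,  1.66392494e-05,  3.50897447e-01]), 'wrist_force': array([-0.17911166, -0.54165275,  0.11388149]), 'moment': array([ 0.01430837, -0.07269313,  0.03273605]), 'grip_width': 0.08545584441547407}
0.1547
scene {'fovy': 46.170278554439314, 'cx': 329.6736613618267, 'cy': 198.29835046965948, 'T': array([[-0.05626129,  0.77533231, -0.62904251,  1.30677577],
       [ 0.99838528,  0.0486375 , -0.02934653,  0.14253811],
       [ 0.00784174, -0.62967786, -0.77681677,  1.06750682],
       [ 0.        ,  0.        ,  0.        ,  1.        ]])}
top {'fovy': 52.325995199504966, 'cx': 320.83367562161794, 'cy': 201.99064656851573, 'T': array([[ 0.02001637, -0.98973446,  0.14150984,  0.292704  ],
       [-0.99977231, -0.02086115, -0.00448865,  0.10119267],
       [ 0.00739463, -0.14138777, -0.98992667,  1.30628667],
       [ 0.        ,  0.        ,  0.        ,  1.        ]])}
```

View pics/scene0.png

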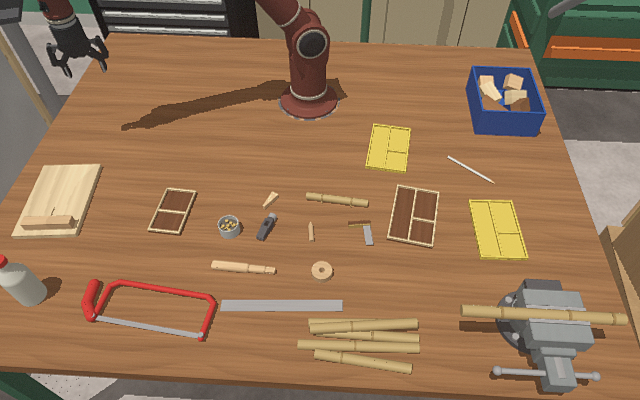

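View pics/top0.png

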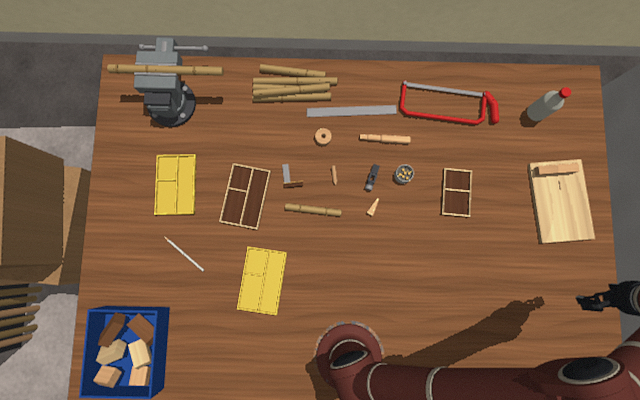

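```bash
python3 - <<'E'
import cv2, numpy as np
p=np.load("pics/top0.npz")["p"]; q=np.load("pics/scene0.npz")["p"]
def crop(p,u0,v0,u1,v1,k,name):
    c=cv2.resize(p[v0:v1,u0:u1],None,fx=k,fy=k,interpolation=cv2.INTER_CUBIC)[:,:,::-1].copy()
    for u in range((u0+9)//10*10,u1,10):
        cv2.putText(c,str(u),((u-u0)*k,8),0,.3,(255,255,255),1); cv2.line(c,((u-u0)*k,10),((u-u0)*k,14),(255,255,255),1)
    for v in range((v0+9)//10*10,v1,10): cv2.putText(c,str(v),(0,(v-v0)*k),0,.3,(255,255,255),1)
    cv2.imwrite(name,c)
crop(p,215,120,345,230,6,"pics/t_a.png"); crop(p,345,120,475,230,6,"pics/t_b.png")
crop(q,145,180,275,280,6,"pics/s_a.png"); crop(q,270,180,400,285,6,"pics/s_b.png")
E
```

```text
(no output)
```

View pics/t_a.png

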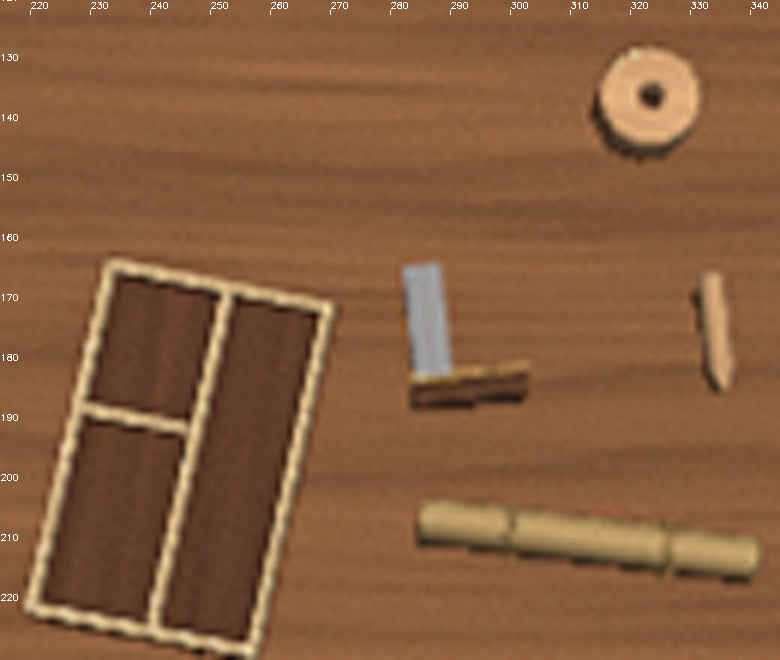

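View pics/t_b.png

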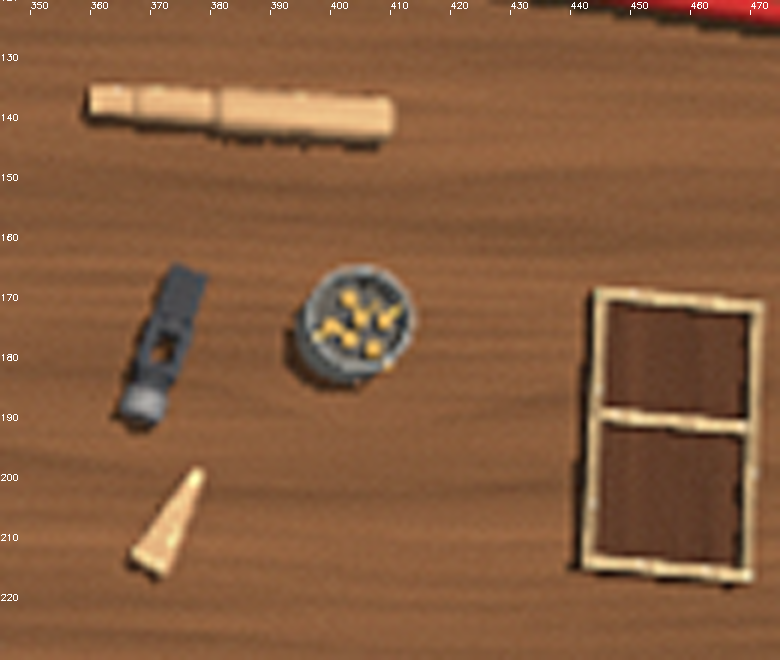

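View pics/s_a.png

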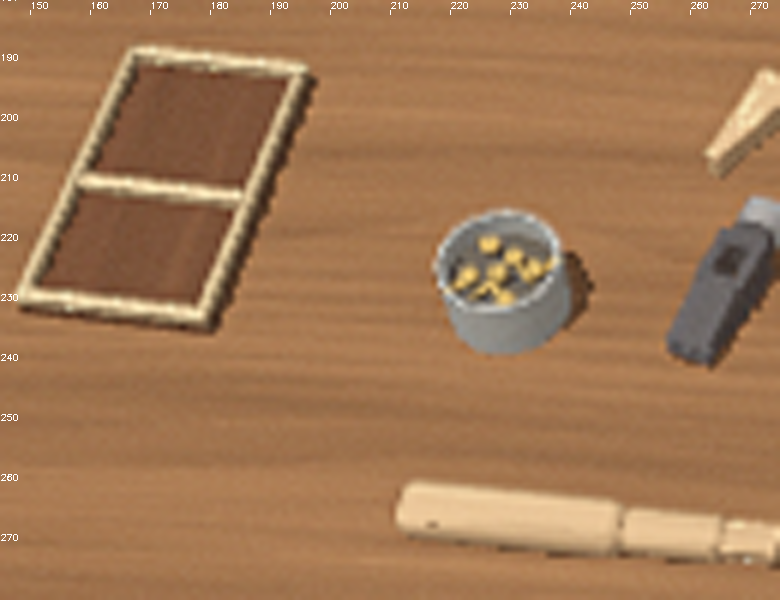

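View pics/s_b.png

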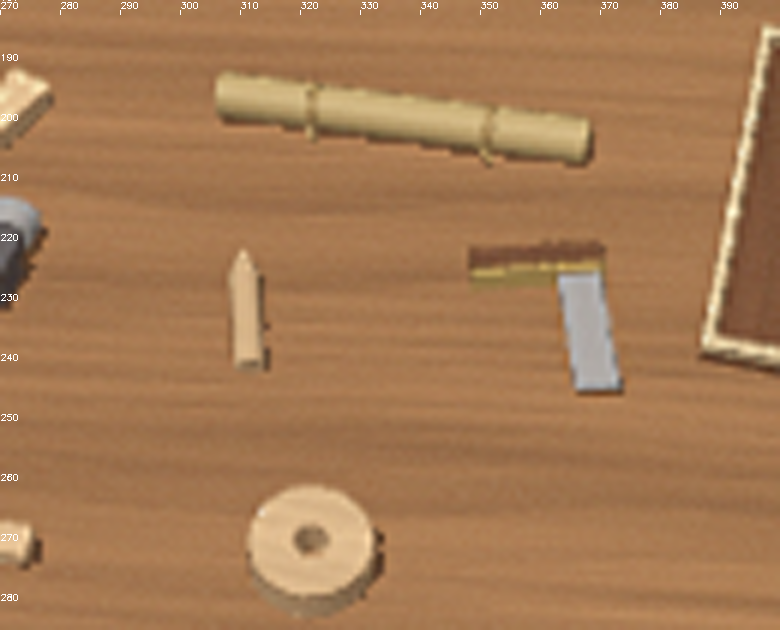

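```bash
cat > h.py <<'E'
import numpy as np
from cell import eyes
def ray(cam,u,v,z):
    c=eyes.camera_params(cam); f=200/np.tan(np.radians(c['fovy']/2)); T=c['T']
    d=T[:3,:3]@np.array([(u-c['cx'])/f,(v-c['cy'])/f,1]); o=T[:3,3]
    return (o+d*(z-o[2])/d[2])[:2]
def cr(cam,u0,v0,x,y,z,k=6): return ray(cam,u0+(x+.5)/k-.5,v0+(y+.5)/k-.5,z)
E
python3 - <<'E'
from h import *
np.set_printoptions(precision=4,suppress=True)
A=lambda x,y,z:cr('top',215,120,x,y,z); B=lambda x,y,z:cr('top',345,120,x,y,z)
SA=lambda x,y,z:cr('scene',145,180,x,y,z); SB=lambda x,y,z:cr('scene',270,180,x,y,z)
def tray(P,n):
    P=np.array(P);print(n,P.mean(0),'sides',[round(float(np.linalg.norm(P[i]-P[i-1])),4) for i in range(4)], 'yaw x',[np.degrees(np.arctan2(*(P[a]-P[b])[::-1])).round(2) for a,b in((0,3),(1,2))],'yaw y',[np.degrees(np.arctan2(*(P[a]-P[b])[::-1])).round(2) for a,b in((0,1),(3,2))])
tray([A(*q,.014) for q in((108,260),(333,305),(255,655),(27,608))],'ht')
tray([B(*q,.014) for q in((593,288),(763,303),(750,580),(582,567))],'tt')
tray([SA(*q,.014) for q in((18,297),(213,325),(310,68),(133,47))],'tt scene')
print('disc',A(650,98,.022),SB(312,540,.022))
def ax(n,a,b): print(n,a,b,'mid',(a+b)/2,'len',np.linalg.norm(a-b),'yaw b->a',np.degrees(np.arctan2(*(a-b)[::-1])))
ax('spindle tip->flat',A(712,272,.012),A(725,388,.007))
ax('spindle S',SB(250,362,.007),SB(242,250,.007))
ax('handle tenon',B(90,100,.014),B(393,117,.014)); ax('handleS',SB(33,545,.012),SA(400,507,.010))
ax('head peen',B(191,270,.022),B(142,413,.020)); print('eye',B(163,347,.024),SA(730,262,.024))
ax('wedge thin',B(200,470,.015),B(150,563,.015)); ax('wedgeS',SA(712,155,.015),SB(20,82,.015))
E
```

```text
ht [0.4935 0.3399] sides [0.1925, 0.1245, 0.1929, 0.1238] yaw x [np.float64(-9.95), np.float64(-10.18)] yaw y [np.float64(79.72), np.float64(79.56)]
tt [ 0.5198 -0.3419] sides [0.1527, 0.0924, 0.1516, 0.0898] yaw x [np.float64(-3.5), np.float64(-4.49)] yaw y [np.float64(86.08), np.float64(86.74)]
tt scene [ 0.5222 -0.337 ] sides [0.1509, 0.0929, 0.1527, 0.0896] yaw x [np.float64(-4.26), np.float64(-3.05)] yaw y [np.float64(-96.05), np.float64(-94.99)]
disc [0.6941 0.0929] [0.6954 0.0956]
spindle tip->flat [0.6004 0.0574] [0.5376 0.0492] mid [0.569  0.0533] len 0.06339287546522632 yaw b->a 7.440008219011419
spindle S [0.5963 0.0608] [0.534 0.052] mid [0.5651 0.0564] len 0.06290257461610956 yaw b->a 8.038915164100652
handle tenon [ 0.6982 -0.0276] [ 0.6923 -0.1936] mid [ 0.6952 -0.1106] len 0.16611521209650507 yaw b->a 87.95824664973738
handleS [ 0.6993 -0.0241] [ 0.6895 -0.1922] mid [ 0.6944 -0.1081] len 0.16847986556582267 yaw b->a 86.66645488920156
head peen [ 0.6022 -0.0818] [ 0.5238 -0.0559] mid [ 0.563  -0.0689] len 0.08257441405100156 yaw b->a -18.275965539372056
eye [ 0.5592 -0.0666] [ 0.5606 -0.0654]
wedge thin [ 0.4944 -0.0877] [ 0.4437 -0.0611] mid [ 0.469  -0.0744] len 0.057231062247897 yaw b->a -27.731831694031108
wedgeS [ 0.4924 -0.0846] [ 0.446  -0.0631] mid [ 0.4692 -0.0738] len 0.051177447520001265 yaw b->a -24.83988703878473
```

```bash
cat >> h.py <<'E'
from cell import status
from scipy.spatial.transform import Rotation as Ro
def go(x,y,z,yaw,s=None):
    s=s or status.observe()
    R0=Ro.from_euler('xyz',s['tool_rot']); Rt=Ro.from_euler('xyz',[np.pi,0,np.radians(yaw)])
    d=R0.inv().apply(np.array([x,y,z])-s['tcp_pos']); t=(R0.inv()*Rt).as_rotvec()/np.pi
    print('shift',d.round(4),'turn',t.round(4),'| now',s['tcp_pos'].round(4),np.degrees(s['tool_rot']).round(2),'t',round(s['time'],2),'rows>=',int(np.ceil(max(np.linalg.norm(d)/.0625,np.linalg.norm(t)*180/10.7))))
def intray(c,yaw,x,y):
    a=np.radians(yaw); return np.array(c)+[x*np.cos(a)-y*np.sin(a),x*np.sin(a)+y*np.cos(a)]
HT=((.4935,.341),-10.1); TT=((.521,-.340),-4.)
E
python3 - <<'E'
from h import *
for n,a in dict(head_eye=(HT,-44,27.5),handle_bal=(HT,0,-32.5),wedge=(HT,55,27.5),disc=(TT,-33.5,0),spindle=(TT,40,0)).items(): print(n,intray(*a[0],a[1]/1000,a[2]/1000).round(4))
go(.560,-.066,.28,161.7)
E
```

```text
head_eye [0.455  0.3758]
handle_bal [0.4878 0.309 ]
wedge [0.5525 0.3584]
disc [ 0.4876 -0.3377]
spindle [ 0.5609 -0.3428]
shift [ 0.5032 -0.3949  0.1246] turn [-3.000e-04 -9.000e-04 -7.866e-01] | now [ 0.2233 -0.6101  0.4037] [-179.87    0.     20.11] t 0.1 rows>= 14
```

```bash
python3 -m creep '[[0.35,[0.503,-0.395,0.125],[0,-0.001,-0.787]],[0.35,[0.503,-0.395,0.125],[0,-0.001,-0.787]],[0.35,[0.503,-0.395,0.125],[0,-0.001,-0.787]],[0.35,[0.503,-0.395,0.125],[0,-0.001,-0.787]],[0.35,[0.503,-0.395,0.125],[0,-0.001,-0.787]],[0.35,[0.503,-0.395,0.125],[0,-0.001,-0.787]],[0.35,[0.503,-0.395,0.125],[0,-0.001,-0.787]],[0.35,[0.503,-0.395,0.125],[0,-0.001,-0.787]],[0.35,[0.503,-0.395,0.125],[0,-0.001,-0.787]],[0.35,[0.503,-0.395,0.125],[0,-0.001,-0.787]],[0.35,[0.503,-0.395,0.125],[0,-0.001,-0.787]],[0.35,[0.503,-0.395,0.125],[0,-0.001,-0.787]],[0.35,[0.503,-0.395,0.125],[0,-0.001,-0.787]],[0.35,[0.503,-0.395,0.125],[0,-0.001,-0.787]],[0.35,[0.503,-0.395,0.125],[0,-0.001,-0.787]],[0.35,[0.503,-0.395,0.125],[0,-0.001,-0.787]],[0.35,[0.503,-0.395,0.125],[0,-0.001,-0.787]],[0.35,[0.503,-0.395,0.125],[0,-0.001,-0.787]]]' 60
python3 - <<'E'
from h import *
go(.560,-.066,.183,161.7)
s=status.observe(); print(s['grip_width'],s['wrist_force'],s['joint_positions'].round(2))
E
```

```text
time: 2.35
tcp_pos: [0.56, -0.0665, 0.2798]
tool_rot: [-3.139, 0.001, 2.823]
wrist_force: [0.5, 0.0, 0.6]
grip_width: 0.0556
shift [0.0003 0.0007 0.0968] turn [-0.0007  0.0003  0.0003] | now [ 0.56   -0.0665  0.2798] [-1.7987e+02  6.0000e-02  1.6175e+02] t 2.35 rows>= 2
0.05559811093660873 [0.50367109 0.029484   0.5629565 ] [ 0.47  0.71 -0.64  1.8   0.57  0.82  0.8 ]
```

```bash
python3 -m creep '[[0.35,[0,0.001,0.04],[0,0,0]],[0.35,[0,0.001,0.07],[0,0,0]],[0.35,[0,0.001,0.085],[0,0,0]],[0.35,[0,0.001,0.097],[0,0,0]],[0.35,[0,0.001,0.097],[0,0,0]],[1,[0,0.001,0.097],[0,0,0]],[1,[0,0.001,0.097],[0,0,0]],[1,[0,0.001,0.097],[0,0,0]],[1,[0,0.001,0.097],[0,0,0]],[1,[0,0.001,0.097],[0,0,0]],[1,[0,0.001,0.097],[0,0,0]]]' 60
python3 -m creep '[[1,[0,0,-0.03],[0,0,0]],[1,[0,0,-0.07],[0,0,0]],[1,[0,0,-0.12],[0,0,0]],[1,[0,0,-0.12],[0,0,0]],[1,[0,0,-0.12],[0,0,0]]]'
python3 - <<'E'
from h import *
go(.455,.3758,.30,169.9)
E
```

```text
time: 3.72
tcp_pos: [0.5607, -0.0659, 0.1839]
tool_rot: [-3.139, 0.003, 2.823]
wrist_force: [-0.5, -0.8, 6.2]
grip_width: 0.0221
time: 4.35
tcp_pos: [0.5594, -0.066, 0.3015]
tool_rot: [-3.138, -0.002, 2.823]
wrist_force: [0.5, 0.3, -3.8]
grip_width: 0.0228
shift [0.2375 0.3869 0.0005] turn [-0.0012 -0.0007 -0.0453] | now [ 0.5594 -0.066   0.3015] [-1.7978e+02 -1.1000e-01  1.6174e+02] t 4.35 rows>= 8
```

```bash
python3 -m creep '[[1,[0.238,0.387,0],[0,0,-0.045]],[1,[0.238,0.387,0],[0,0,-0.045]],[1,[0.238,0.387,0],[0,0,-0.045]],[1,[0.238,0.387,0],[0,0,-0.045]],[1,[0.238,0.387,0],[0,0,-0.045]],[1,[0.238,0.387,0],[0,0,-0.045]],[1,[0.238,0.387,0],[0,0,-0.045]],[1,[0.238,0.387,0],[0,0,-0.045]],[1,[0.238,0.387,0],[0,0,-0.045]],[1,[0.238,0.387,0],[0,0,-0.045]],[1,[0.238,0.387,0],[0,0,-0.045]],[1,[0.238,0.387,0],[0,0,-0.045]]]'
python3 - <<'E'
from h import *
import cv2
go(.455,.3758,.190,169.9)
for n,(a,b,c,d) in dict(scene=(350,130,480,230),top=(200,140,330,240)).items():
    p,_=eyes.snapshot(n); cv2.imwrite(f'pics/{n}1.png',cv2.resize(p[b:d,a:c,::-1],None,fx=6,fy=6))
E
```

```text
time: 5.85
tcp_pos: [0.4562, 0.3751, 0.3016]
tool_rot: [-3.139, 0.001, 2.962]
wrist_force: [0.4, 0.2, -3.8]
grip_width: 0.0223
shift [0.0014 0.0008 0.1116] turn [-0.001   0.0003 -0.001 ] | now [0.4562 0.3751 0.3016] [-1.7982e+02  5.0000e-02  1.6973e+02] t 5.85 rows>= 2
```

View pics/scene1.png

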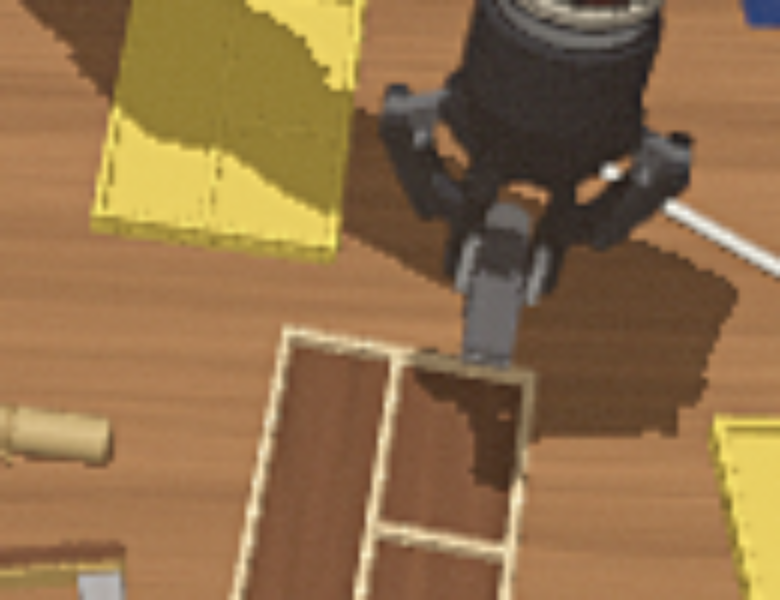

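The head is held level in the jaws, peen at crop (490,350), above the larger pocket at crop (455,440), allowing for perspective. Lowering it.

```bash
python3 -m creep '[[1,[0.001,0.001,0.05],[0,0,0]],[1,[0.001,0.001,0.08],[0,0,0]],[1,[0.001,0.001,0.095],[0,0,0]],[1,[0.001,0.001,0.105],[0,0,0]],[1,[0.001,0.001,0.111],[0,0,0]],[1,[0.001,0.001,0.111],[0,0,0]],[1,[0.001,0.001,0.111],[0,0,0]]]'
```

```text
time: 6.82
tcp_pos: [0.4548, 0.3777, 0.1915]
tool_rot: [-3.141, 0.001, 2.965]
wrist_force: [-0.2, -1.1, -3.6]
grip_width: 0.0224
```

```bash
python3 -m creep '[[1,[0,0,0.001],[0,0,0]],[1,[0,0,0.001],[0,0,0]],[0.5,[0,0,0.001],[0,0,0]],[0.5,[0,0,0.001],[0,0,0]],[0.5,[0,0,0.001],[0,0,0]],[0.5,[0,0,0.001],[0,0,0]],[0.5,[0,0,-0.03],[0,0,0]],[0.5,[0,0,-0.07],[0,0,0]],[0.5,[0,0,-0.1],[0,0,0]],[0.5,[0,0,-0.1],[0,0,0]]]'
python3 - <<'E'
from h import *
go(.469,-.0735,.28,153)
E
```

```text
time: 8.07
tcp_pos: [0.4549, 0.3784, 0.2933]
tool_rot: [3.139, 0.004, 2.965]
wrist_force: [-0.9, -1.0, 0.2]
grip_width: 0.0429
shift [-0.0935 -0.4424  0.0126] turn [0.0009 0.001  0.0936] | now [0.4549 0.3784 0.2933] [179.86   0.21 169.86] t 8.07 rows>= 8
```

```bash
python3 -m creep '[[0.5,[-0.093,-0.442,0.012],[0,0,0.094]],[0.5,[-0.093,-0.442,0.012],[0,0,0.094]],[0.5,[-0.093,-0.442,0.012],[0,0,0.094]],[0.5,[-0.093,-0.442,0.012],[0,0,0.094]],[0.5,[-0.093,-0.442,0.012],[0,0,0.094]],[0.5,[-0.093,-0.442,0.012],[0,0,0.094]],[0.5,[-0.093,-0.442,0.012],[0,0,0.094]],[0.5,[-0.093,-0.442,0.012],[0,0,0.094]],[0.5,[-0.093,-0.442,0.012],[0,0,0.094]],[0.5,[-0.093,-0.442,0.012],[0,0,0.094]],[0.5,[-0.093,-0.442,0.012],[0,0,0.094]],[0.5,[-0.093,-0.442,0.012],[0,0,0.094]]]'
python3 - <<'E'
from h import *
import cv2
go(.469,-.0735,.1775,153)
for n,(a,b,c,d) in dict(scene=(370,170,470,250),top=(200,140,300,240)).items():
    p,_=eyes.snapshot(n); cv2.imwrite(f'pics/{n}2.png',cv2.resize(p[b:d,a:c,::-1],None,fx=6,fy=6))
E
```

```text
time: 9.57
tcp_pos: [0.4684, -0.0726, 0.2799]
tool_rot: [-3.14, 0.001, 2.672]
wrist_force: [0.0, 0.6, -0.4]
grip_width: 0.0429
shift [-0.0008 -0.0004  0.1024] turn [-0.0005  0.0004  0.0005] | now [ 0.4684 -0.0726  0.2799] [-1.7990e+02  7.0000e-02  1.5309e+02] t 9.57 rows>= 2
```

View pics/scene2.png

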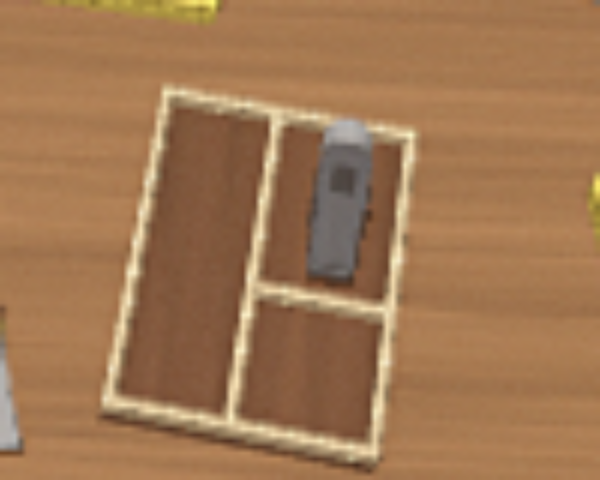

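View pics/top2.png

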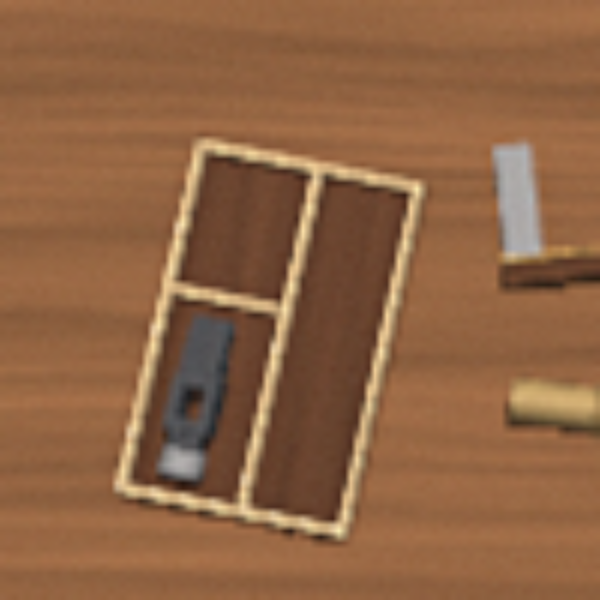

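The head (top crop (195,395)) lies inside the larger pocket, roughly centred. Now the wedge.

```bash
python3 -m creep '[[0.5,[-0.001,0,0.05],[0,0,0]],[0.5,[-0.001,0,0.08],[0,0,0]],[0.5,[-0.001,0,0.095],[0,0,0]],[0.5,[-0.001,0,0.103],[0,0,0]],[0.5,[-0.001,0,0.103],[0,0,0]],[1,[-0.001,0,0.103],[0,0,0]],[1,[-0.001,0,0.103],[0,0,0]],[1,[-0.001,0,0.103],[0,0,0]],[1,[-0.001,0,0.103],[0,0,0]],[1,[-0.001,0,0.103],[0,0,0]],[1,[-0.001,0,0.103],[0,0,0]]]' 30
python3 -m creep '[[1,[0,0,-0.03],[0,0,0]],[1,[0,0,-0.07],[0,0,0]],[1,[0,0,-0.1],[0,0,0]],[1,[0,0,-0.1],[0,0,0]]]'
python3 - <<'E'
from h import *
import cv2
go(.5525,.3584,.29,169.9)
p,_=eyes.snapshot('scene'); cv2.imwrite(f'pics/scene3.png',cv2.resize(p[150:250,210:330,::-1],None,fx=6,fy=6))
E
```

```text
time: 11.05
tcp_pos: [0.4695, -0.0746, 0.1776]
tool_rot: [-3.14, 0.003, 2.669]
wrist_force: [-0.1, -0.1, 6.7]
grip_width: 0.0142
time: 11.55
tcp_pos: [0.4698, -0.0744, 0.2787]
tool_rot: [-3.141, 0.006, 2.669]
wrist_force: [0.7, 0.2, -0.7]
grip_width: 0.0143
shift [ 0.1234  0.423  -0.0122] turn [-0.0004  0.0018 -0.0944] | now [ 0.4698 -0.0744  0.2787] [-179.98    0.33  152.9 ] t 11.55 rows>= 8
```

View pics/scene3.png

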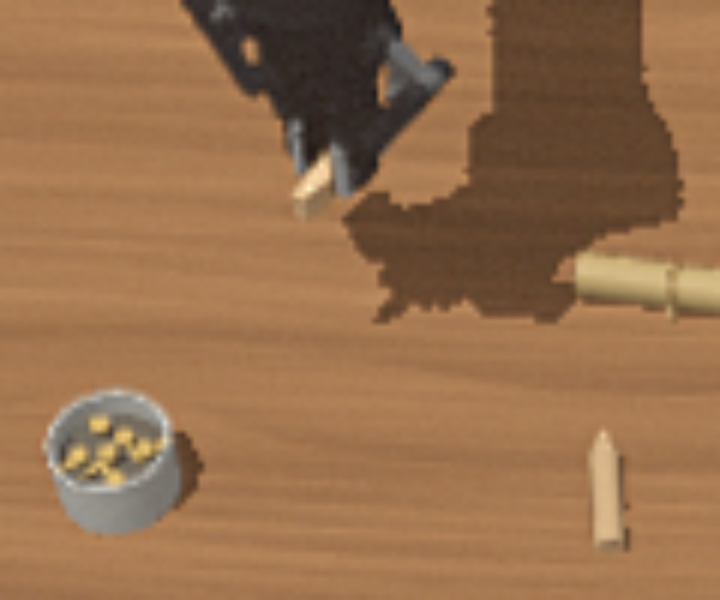

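The wedge is gripped, with its thin end at crop (305,205). Moving it to the smaller pocket.

```bash
python3 -m creep '[[1,[0.123,0.423,-0.012],[0,0.002,-0.094]],[1,[0.123,0.423,-0.012],[0,0.002,-0.094]],[1,[0.123,0.423,-0.012],[0,0.002,-0.094]],[1,[0.123,0.423,-0.012],[0,0.002,-0.094]],[1,[0.123,0.423,-0.012],[0,0.002,-0.094]],[1,[0.123,0.423,-0.012],[0,0.002,-0.094]],[1,[0.123,0.423,-0.012],[0,0.002,-0.094]],[1,[0.123,0.423,-0.012],[0,0.002,-0.094]],[1,[0.123,0.423,-0.012],[0,0.002,-0.094]],[1,[0.123,0.423,-0.012],[0,0.002,-0.094]],[1,[0.123,0.423,-0.012],[0,0.002,-0.094]],[1,[0.123,0.423,-0.012],[0,0.002,-0.094]]]'
python3 - <<'E'
from h import *
go(.5525,.3584,.1845,169.9)
E
```

```text
time: 13.1
tcp_pos: [0.5525, 0.3573, 0.2879]
tool_rot: [-3.14, -0.005, 2.963]
wrist_force: [-0.3, 0.7, -0.4]
grip_width: 0.0144
shift [-0.0004  0.0013  0.1034] turn [-0.0006 -0.0017 -0.0007] | now [0.5525 0.3573 0.2879] [-179.9    -0.31  169.78] t 13.1 rows>= 2
```

```bash
python3 -m creep '[[1,[0,0.001,0.05],[0,-0.001,0]],[1,[0,0.001,0.08],[0,-0.001,0]],[1,[0,0.001,0.095],[0,-0.001,0]],[1,[0,0.001,0.1],[0,-0.001,0]],[1,[0,0.001,0.103],[0,-0.001,0]],[1,[0,0.001,0.103],[0,-0.001,0]],[1,[0,0.001,0.103],[0,-0.001,0]],[0.74,[0,0.001,0.103],[0,-0.001,0]],[0.74,[0,0.001,0.103],[0,-0.001,0]],[0.74,[0,0.001,0.103],[0,-0.001,0]],[0.74,[0,0.001,0.103],[0,-0.001,0]],[0.74,[0,0.001,0.08],[0,-0.001,0]],[0.74,[0,0.001,0.03],[0,-0.001,0]],[0.5,[0,0.001,0],[0,0,0]],[0.5,[0,0.001,0],[0,0,0]]]'
python3 - <<'E'
from h import *
go(.694,-.124,.28,87.5)
E
```

```text
time: 14.98
tcp_pos: [0.5527, 0.3605, 0.2928]
tool_rot: [3.136, -0.0, 2.965]
wrist_force: [-0.9, 0.5, -0.1]
grip_width: 0.043
shift [-0.2244 -0.4521  0.0103] turn [ 0.0013 -0.0013  0.4575] | now [0.5527 0.3605 0.2928] [ 1.7970e+02 -2.0000e-02  1.6986e+02] t 14.97 rows>= 9
```

```bash
python3 -m creep '[[0.5,[-0.224,-0.452,0.01],[0.001,-0.001,0.457]],[0.5,[-0.224,-0.452,0.01],[0.001,-0.001,0.457]],[0.5,[-0.224,-0.452,0.01],[0.001,-0.001,0.457]],[0.5,[-0.224,-0.452,0.01],[0.001,-0.001,0.457]],[0.5,[-0.224,-0.452,0.01],[0.001,-0.001,0.457]],[0.5,[-0.224,-0.452,0.01],[0.001,-0.001,0.457]],[0.5,[-0.224,-0.452,0.01],[0.001,-0.001,0.457]],[0.5,[-0.224,-0.452,0.01],[0.001,-0.001,0.457]],[0.5,[-0.224,-0.452,0.01],[0.001,-0.001,0.457]],[0.5,[-0.224,-0.452,0.01],[0.001,-0.001,0.457]],[0.5,[-0.224,-0.452,0.01],[0.001,-0.001,0.457]],[0.5,[-0.224,-0.452,0.01],[0.001,-0.001,0.457]],[0.5,[-0.224,-0.452,0.01],[0.001,-0.001,0.457]]]'
python3 - <<'E'
from h import *
import cv2
go(.694,-.124,.180,87.5)
for n,(a,b,c,d) in dict(scene=(370,170,470,250),top=(200,150,300,240)).items():
    p,_=eyes.snapshot(n); cv2.imwrite(f'pics/{n}4.png',cv2.resize(p[b:d,a:c,::-1],None,fx=6,fy=6))
E
```

```text
time: 16.6
tcp_pos: [0.6931, -0.1239, 0.2773]
tool_rot: [-3.135, 0.004, 1.531]
wrist_force: [-0.0, -1.1, 0.2]
grip_width: 0.043
shift [0.0003 0.0015 0.0973] turn [-0.002   0.0014  0.0012] | now [ 0.6931 -0.1239  0.2773] [-179.65    0.25   87.71] t 16.6 rows>= 2
```

View pics/scene4.png

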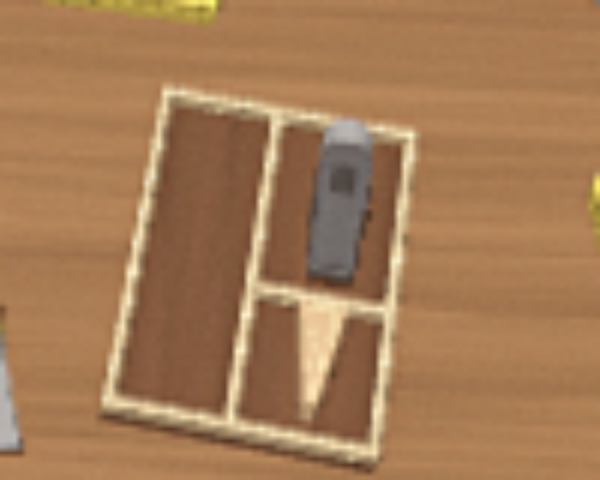

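View pics/top4.png

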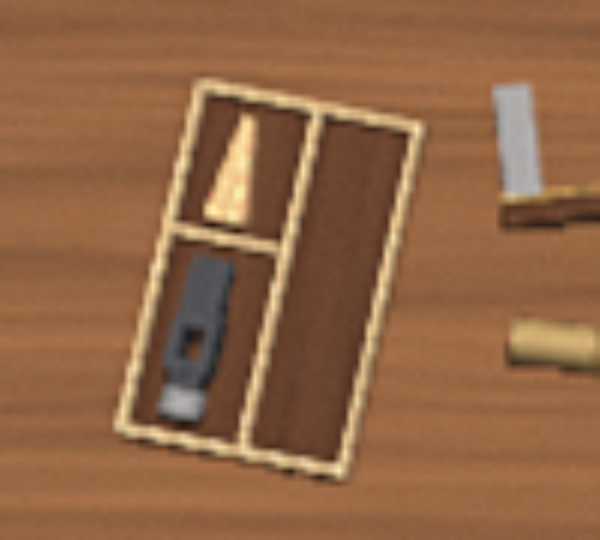

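The wedge (top crop (235,170)) lies in the smaller pocket clear of all strips. Now the handle.

```bash
python3 -m creep '[[0.5,[0,0.001,0.05],[-0.001,0.001,0.001]],[0.5,[0,0.001,0.08],[-0.001,0.001,0.001]],[0.5,[0,0.001,0.09],[-0.001,0.001,0.001]],[0.5,[0,0.001,0.097],[-0.001,0.001,0.001]],[0.5,[0,0.001,0.097],[-0.001,0.001,0.001]],[1,[0,0.001,0.097],[-0.001,0.001,0.001]],[1,[0,0.001,0.097],[-0.001,0.001,0.001]],[1,[0,0.001,0.097],[-0.001,0.001,0.001]],[1,[0,0.001,0.097],[-0.001,0.001,0.001]],[1,[0,0.001,0.097],[-0.001,0.001,0.001]],[1,[0,0.001,0.097],[-0.001,0.001,0.001]]]' 40
python3 -m creep '[[1,[0,0,-0.03],[0,0,0]],[1,[0,0,-0.07],[0,0,0]],[1,[0,0,-0.11],[0,0,0]],[1,[0,0,-0.11],[0,0,0]]]'
python3 - <<'E'
from h import *
import cv2
print(intray(*HT,-.015,-.0325),intray(*HT,.015,-.0325))
go(*intray(*HT,.015,-.0325),.29,169.9)
for n,(a,b,c,d) in dict(scene=(190,200,320,300),top=(335,90,435,160)).items():
    p,_=eyes.snapshot(n); cv2.imwrite(f'pics/{n}5.png',cv2.resize(p[b:d,a:c,::-1],None,fx=6,fy=6))
E
```

```text
time: 18.08
tcp_pos: [0.6942, -0.1256, 0.1817]
tool_rot: [-3.141, 0.002, 1.526]
wrist_force: [0.0, -0.2, 6.3]
grip_width: 0.0227
time: 18.58
tcp_pos: [0.6949, -0.1253, 0.2941]
tool_rot: [3.137, 0.002, 1.526]
wrist_force: [-0.3, 0.1, -1.1]
grip_width: 0.0231
[0.47303303 0.31163415] [0.50256813 0.30637315]
shift [ 0.4225 -0.2117  0.0023] turn [ 0.0008  0.0016 -0.4583] | now [ 0.6949 -0.1253  0.2941] [1.7972e+02 1.1000e-01 8.7410e+01] t 18.57 rows>= 8
```

View pics/scene5.png

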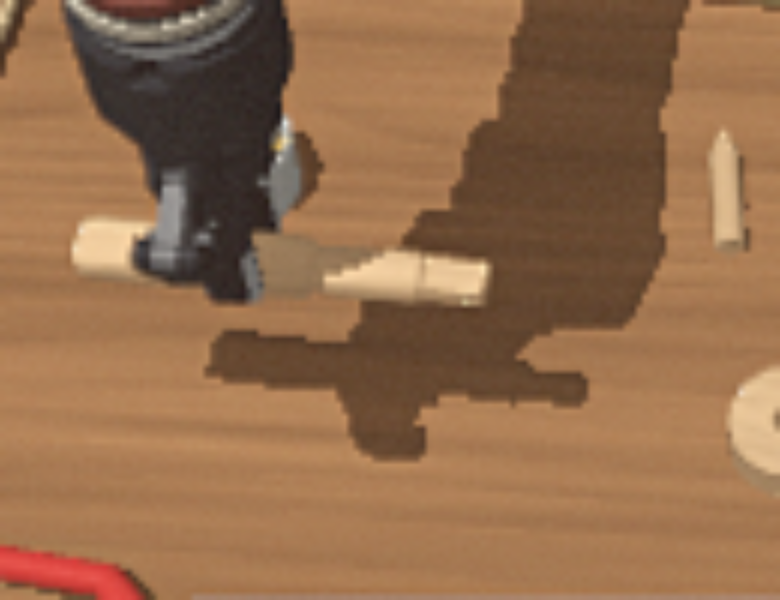

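The handle is held level at crop (210,260). Taking it to the lane with the tenon towards tray -x.

```bash
python3 -m creep '[[1,[0.422,-0.213,0.002],[0.001,0.002,-0.458]],[1,[0.422,-0.213,0.002],[0.001,0.002,-0.458]],[1,[0.422,-0.213,0.002],[0.001,0.002,-0.458]],[1,[0.422,-0.213,0.002],[0.001,0.002,-0.458]],[1,[0.422,-0.213,0.002],[0.001,0.002,-0.458]],[1,[0.422,-0.213,0.002],[0.001,0.002,-0.458]],[1,[0.422,-0.213,0.002],[0.001,0.002,-0.458]],[1,[0.422,-0.213,0.002],[0.001,0.002,-0.458]],[1,[0.422,-0.213,0.002],[0.001,0.002,-0.458]],[1,[0.422,-0.213,0.002],[0.001,0.002,-0.458]],[1,[0.422,-0.213,0.002],[0.001,0.002,-0.458]],[1,[0.422,-0.213,0.002],[0.001,0.002,-0.458]],[1,[0.422,-0.213,0.002],[0.001,0.002,-0.458]]]'
python3 - <<'E'
from h import *
import cv2
go(*intray(*HT,.0165,-.0325),.189,169.9)
for n,(a,b,c,d) in dict(scene=(360,140,490,240),top=(200,130,330,230)).items():
    p,_=eyes.snapshot(n); cv2.imwrite(f'pics/{n}6.png',cv2.resize(p[b:d,a:c,::-1],None,fx=6,fy=6))
E
```

```text
time: 20.3
tcp_pos: [0.5004, 0.3051, 0.2881]
tool_rot: [-3.141, -0.009, 2.963]
wrist_force: [0.3, -0.1, -1.0]
grip_width: 0.0229
shift [-0.0042  0.0016  0.0991] turn [-0.0001 -0.0028 -0.0007] | now [0.5004 0.3051 0.2881] [-179.97   -0.5   169.78] t 20.3 rows>= 2
```

View pics/scene6.png

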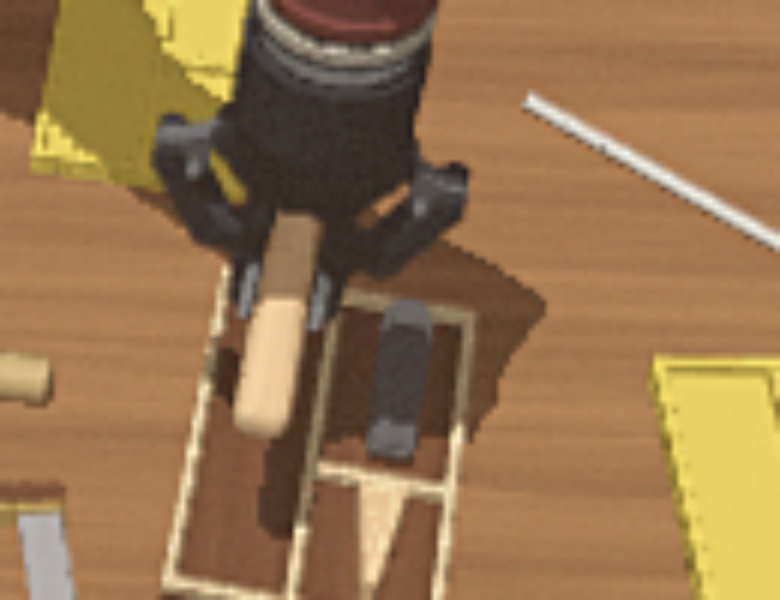

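View pics/top6.png

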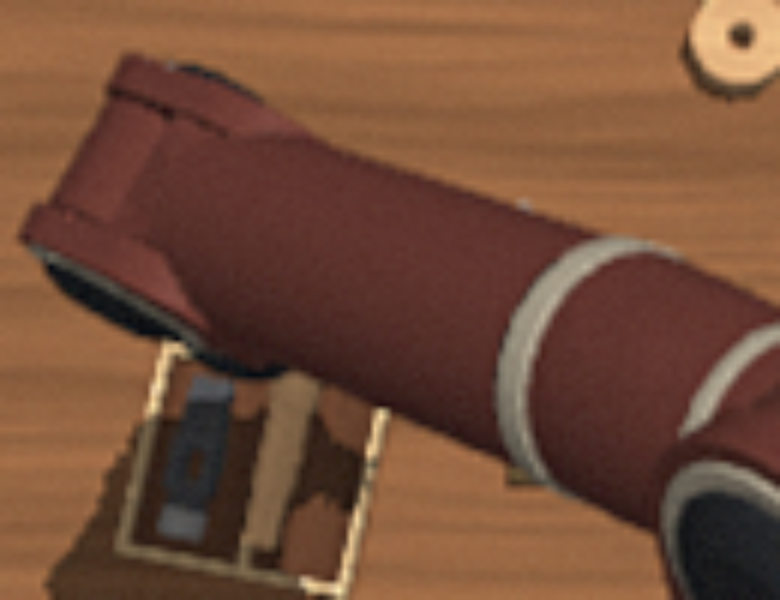

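```bash
python3 -m creep '[[1,[-0.004,0.001,0.05],[0,-0.003,0]],[1,[-0.004,0.001,0.08],[0,-0.003,0]],[1,[-0.004,0.001,0.092],[0,-0.003,0]],[1,[-0.004,0.001,0.096],[0,-0.003,0]],[1,[-0.004,0.001,0.098],[0,-0.003,0]],[1,[-0.004,0.001,0.098],[0,-0.003,0]],[1,[-0.004,0.001,0.098],[0,-0.003,0]]]'
```

```text
time: 21.28
tcp_pos: [0.5035, 0.3063, 0.1908]
tool_rot: [3.141, 0.002, 2.965]
wrist_force: [0.6, -0.0, -0.4]
grip_width: 0.0228
```

```bash
python3 -m creep '[[1,[0,0,0.002],[0,0,0]],[1,[0,0,0.002],[0,0,0]],[1,[0,0,0.002],[0,0,0]],[0.65,[0,0,0.002],[0,0,0]],[0.65,[0,0,0.002],[0,0,0]],[0.65,[0,0,0.002],[0,0,0]],[0.65,[0,0,0.002],[0,0,0]],[0.65,[0,0,-0.03],[0,0,0]],[0.65,[0,0,-0.07],[0,0,0]],[0.15,[0,0,-0.1],[0,0,0]],[0.15,[0,0,-0.1],[0,0,0]]]'
python3 - <<'E'
from h import *
go(.6947,.094,.28,90)
E
```

```text
time: 22.65
tcp_pos: [0.5036, 0.307, 0.2926]
tool_rot: [3.138, 0.004, 2.965]
wrist_force: [0.2, -0.1, -0.3]
grip_width: 0.0653
shift [-0.2255 -0.1761  0.0129] turn [2.000e-03 3.000e-04 4.437e-01] | now [0.5036 0.307  0.2926] [179.78   0.24 169.86] t 22.65 rows>= 8
```

```bash
python3 -m creep '[[0.1,[-0.225,-0.176,0.013],[0.002,0,0.444]],[0.1,[-0.225,-0.176,0.013],[0.002,0,0.444]],[0.1,[-0.225,-0.176,0.013],[0.002,0,0.444]],[0.1,[-0.225,-0.176,0.013],[0.002,0,0.444]],[0.1,[-0.225,-0.176,0.013],[0.002,0,0.444]],[0.1,[-0.225,-0.176,0.013],[0.002,0,0.444]],[0.1,[-0.225,-0.176,0.013],[0.002,0,0.444]],[0.1,[-0.225,-0.176,0.013],[0.002,0,0.444]],[0.1,[-0.225,-0.176,0.013],[0.002,0,0.444]],[0.1,[-0.225,-0.176,0.013],[0.002,0,0.444]],[0.1,[-0.225,-0.176,0.013],[0.002,0,0.444]],[0.1,[-0.225,-0.176,0.013],[0.002,0,0.444]]]'
python3 - <<'E'
from h import *
import cv2
go(.6947,.094,.177,90)
for n,(a,b,c,d) in dict(scene=(370,170,470,250),top=(200,150,300,240)).items():
    p,_=eyes.snapshot(n); cv2.imwrite(f'pics/{n}7.png',cv2.resize(p[b:d,a:c,::-1],None,fx=6,fy=6))
E
```

```text
time: 24.15
tcp_pos: [0.6938, 0.0932, 0.2771]
tool_rot: [-3.137, 0.004, 1.57]
wrist_force: [0.4, -0.5, -1.0]
grip_width: 0.0768
shift [0.0012 0.0014 0.1001] turn [-0.0013  0.0013 -0.0003] | now [0.6938 0.0932 0.2771] [-179.76    0.23   89.95] t 24.15 rows>= 2
```

View pics/scene7.png

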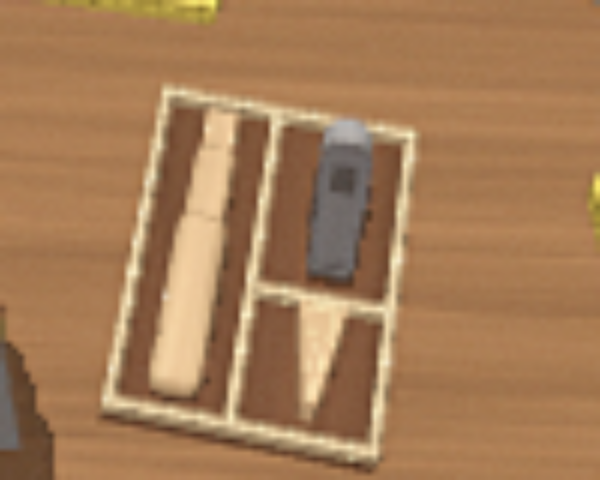

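View pics/top7.png

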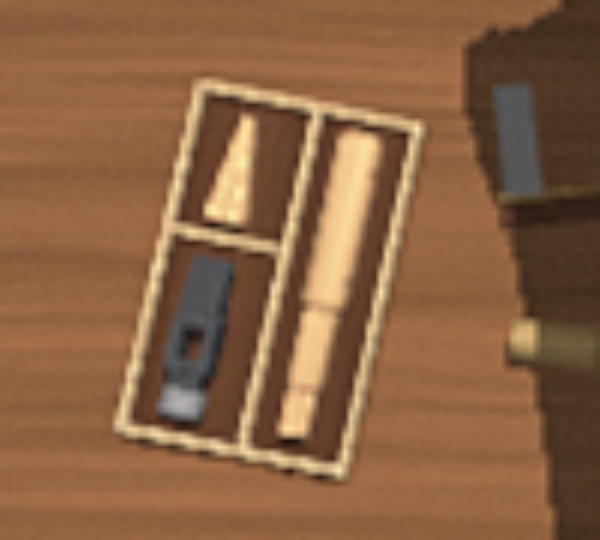

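The hammer kit is complete: handle in the lane (top crop (330,285)), wedge (235,170), head (195,340). Now the disc.

```bash
python3 -m creep '[[0.1,[0.001,0.001,0.05],[-0.001,0.001,0]],[0.1,[0.001,0.001,0.08],[-0.001,0.001,0]],[0.1,[0.001,0.001,0.092],[-0.001,0.001,0]],[0.1,[0.001,0.001,0.1],[-0.001,0.001,0]],[0.1,[0.001,0.001,0.1],[-0.001,0.001,0]],[1,[0.001,0.001,0.1],[-0.001,0.001,0]],[1,[0.001,0.001,0.1],[-0.001,0.001,0]],[1,[0.001,0.001,0.1],[-0.001,0.001,0]],[1,[0.001,0.001,0.1],[-0.001,0.001,0]],[1,[0.001,0.001,0.1],[-0.001,0.001,0]],[1,[0.001,0.001,0.1],[-0.001,0.001,0]]]' 40
python3 -m creep '[[1,[0,0,-0.03],[0,0,0]],[1,[0,0,-0.07],[0,0,0]],[1,[0,0,-0.11],[0,0,0]],[1,[0,0,-0.11],[0,0,0]]]'
python3 - <<'E'
from h import *
import cv2
go(*intray(*TT,-.0335,0),.29,86)
for n,(a,b,c,d) in dict(scene=(260,200,390,300),).items():
    p,_=eyes.snapshot(n); cv2.imwrite(f'pics/{n}8.png',cv2.resize(p[b:d,a:c,::-1],None,fx=6,fy=6))
E
```

```text
time: 25.62
tcp_pos: [0.6951, 0.0942, 0.179]
tool_rot: [3.139, 0.0, 1.57]
wrist_force: [-0.8, 0.3, 5.9]
grip_width: 0.052
time: 26.12
tcp_pos: [0.6956, 0.0945, 0.2915]
tool_rot: [3.134, -0.001, 1.569]
wrist_force: [0.8, 0.5, -0.5]
grip_width: 0.052
shift [-4.324e-01 -2.074e-01 -4.000e-04] turn [ 0.0023 -0.0004  0.0218] | now [0.6956 0.0945 0.2915] [ 1.7958e+02 -5.0000e-02  8.9920e+01] t 26.12 rows>= 8
```

View pics/scene8.png

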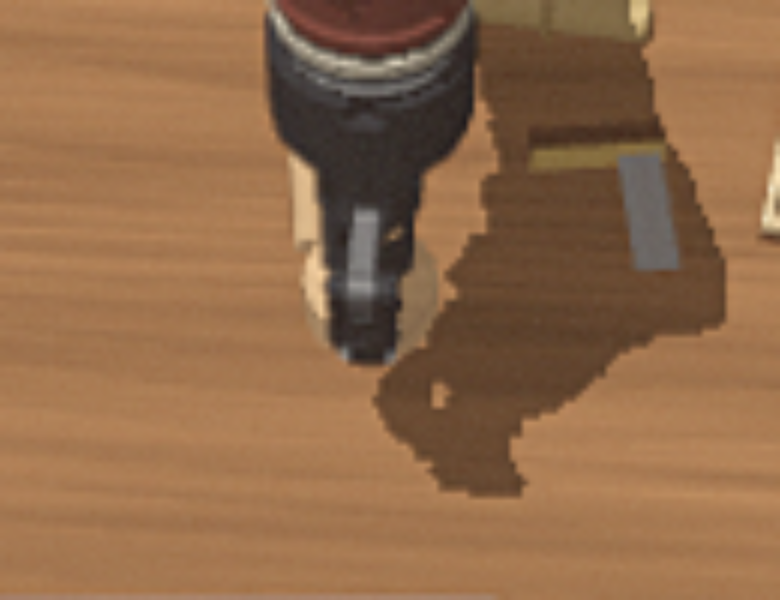

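The disc is held level (crop (370,300)). On to the top tray.

```bash
python3 -m creep '[[1,[-0.432,-0.207,0],[0.002,0,0.022]],[1,[-0.432,-0.207,0],[0.002,0,0.022]],[1,[-0.432,-0.207,0],[0.002,0,0.022]],[1,[-0.432,-0.207,0],[0.002,0,0.022]],[1,[-0.432,-0.207,0],[0.002,0,0.022]],[1,[-0.432,-0.207,0],[0.002,0,0.022]],[1,[-0.432,-0.207,0],[0.002,0,0.022]],[1,[-0.432,-0.207,0],[0.002,0,0.022]],[1,[-0.432,-0.207,0],[0.002,0,0.022]],[1,[-0.432,-0.207,0],[0.002,0,0.022]],[1,[-0.432,-0.207,0],[0.002,0,0.022]],[1,[-0.432,-0.207,0],[0.002,0,0.022]],[1,[-0.432,-0.207,0],[0.002,0,0.022]]]'
python3 - <<'E'
from h import *
go(*intray(*TT,-.0335,0),.186,86)
E
```

```text
time: 27.8
tcp_pos: [0.4875, -0.337, 0.2878]
tool_rot: [-3.135, 0.001, 1.502]
wrist_force: [0.6, 1.4, -1.0]
grip_width: 0.0523
shift [-0.0006  0.0009  0.1018] turn [-0.0022  0.0003  0.0004] | now [ 0.4875 -0.337   0.2878] [-1.796e+02  6.000e-02  8.607e+01] t 27.8 rows>= 2
```

```bash
python3 -m creep '[[1,[-0.001,0.001,0.05],[-0.002,0,0]],[1,[-0.001,0.001,0.08],[-0.002,0,0]],[1,[-0.001,0.001,0.092],[-0.002,0,0]],[1,[-0.001,0.001,0.098],[-0.002,0,0]],[1,[-0.001,0.001,0.102],[-0.002,0,0]],[1,[-0.001,0.001,0.102],[-0.002,0,0]],[1,[-0.001,0.001,0.102],[-0.002,0,0]]]'
```

```text
time: 28.68
tcp_pos: [0.4875, -0.339, 0.1865]
tool_rot: [3.141, 0.002, 1.501]
wrist_force: [0.3, 0.3, 0.2]
grip_width: 0.052
```

```bash
python3 -m creep '[[1,[0,0,0.001],[0,0,0]],[1,[0,0,0.001],[0,0,0]],[0.2,[0,0,0.001],[0,0,0]],[0.2,[0,0,0.001],[0,0,0]],[0.2,[0,0,0.001],[0,0,0]],[0.2,[0,0,0.001],[0,0,0]],[0.2,[0,0,-0.03],[0,0,0]],[0.2,[0,0,-0.07],[0,0,0]],[0.5,[0,0,-0.1],[0,0,0]],[0.5,[0,0,-0.1],[0,0,0]]]'
python3 - <<'E'
from h import *
go(.567,.055,.28,7.6)
E
```

```text
time: 29.92
tcp_pos: [0.4881, -0.339, 0.2884]
tool_rot: [3.137, 0.004, 1.501]
wrist_force: [-0.6, 0.7, 0.3]
grip_width: 0.0425
shift [0.3986 0.051  0.0071] turn [2.000e-03 1.000e-04 4.354e-01] | now [ 0.4881 -0.339   0.2884] [179.75   0.22  85.98] t 29.93 rows>= 8
```

```bash
python3 -m creep '[[0.5,[0.399,0.051,0.007],[0.002,0,0.435]],[0.5,[0.399,0.051,0.007],[0.002,0,0.435]],[0.5,[0.399,0.051,0.007],[0.002,0,0.435]],[0.5,[0.399,0.051,0.007],[0.002,0,0.435]],[0.5,[0.399,0.051,0.007],[0.002,0,0.435]],[0.5,[0.399,0.051,0.007],[0.002,0,0.435]],[0.5,[0.399,0.051,0.007],[0.002,0,0.435]],[0.5,[0.399,0.051,0.007],[0.002,0,0.435]],[0.5,[0.399,0.051,0.007],[0.002,0,0.435]],[0.5,[0.399,0.051,0.007],[0.002,0,0.435]],[0.5,[0.399,0.051,0.007],[0.002,0,0.435]],[0.5,[0.399,0.051,0.007],[0.002,0,0.435]]]'
python3 - <<'E'
from h import *
import cv2
go(.567,.055,.177,7.6)
print(status.observe()['joint_positions'].round(2))
for n,(a,b,c,d) in dict(scene=(140,170,240,250),top=(410,150,510,230)).items():
    p,_=eyes.snapshot(n); cv2.imwrite(f'pics/{n}9.png',cv2.resize(p[b:d,a:c,::-1],None,fx=6,fy=6))
E
```

```text
time: 31.42
tcp_pos: [0.5661, 0.0551, 0.2782]
tool_rot: [-3.138, 0.005, 0.133]
wrist_force: [0.1, -0.1, -0.2]
grip_width: 0.0428
shift [0.0013 0.0006 0.1012] turn [-0.0011  0.0015  0.0002] | now [0.5661 0.0551 0.2782] [-179.8     0.27    7.63] t 31.43 rows>= 2
[-0.19  0.64  0.09  1.8  -0.09  0.7  -1.49]
```

View pics/scene9.png

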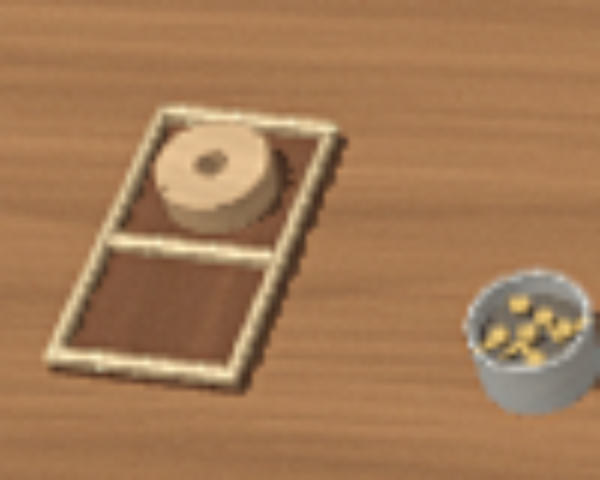

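View pics/top9.png

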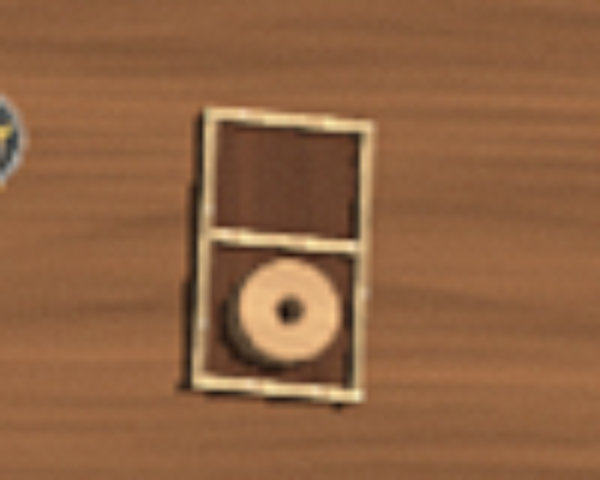

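The disc lies in the wider compartment at top crop (290,310) with a margin on all sides. Now the spindle.

```bash
python3 -m creep '[[0.5,[0.001,0.001,0.05],[-0.001,0.001,0]],[0.5,[0.001,0.001,0.08],[-0.001,0.001,0]],[0.5,[0.001,0.001,0.092],[-0.001,0.001,0]],[0.5,[0.001,0.001,0.101],[-0.001,0.001,0]],[0.5,[0.001,0.001,0.101],[-0.001,0.001,0]],[1,[0.001,0.001,0.101],[-0.001,0.001,0]],[1,[0.001,0.001,0.101],[-0.001,0.001,0]],[1,[0.001,0.001,0.101],[-0.001,0.001,0]],[1,[0.001,0.001,0.101],[-0.001,0.001,0]],[1,[0.001,0.001,0.101],[-0.001,0.001,0]],[1,[0.001,0.001,0.101],[-0.001,0.001,0]]]' 25
python3 -m creep '[[1,[0,0,-0.03],[0,0,0]],[1,[0,0,-0.07],[0,0,0]],[1,[0,0,-0.11],[0,0,0]],[1,[0,0,-0.11],[0,0,0]]]'
python3 - <<'E'
from h import *
import cv2
go(*intray(*TT,.04,0),.29,86)
for n,(a,b,c,d) in dict(scene=(260,170,390,270),).items():
    p,_=eyes.snapshot(n); cv2.imwrite(f'pics/{n}10.png',cv2.resize(p[b:d,a:c,::-1],None,fx=6,fy=6))
E
```

```text
time: 32.9
tcp_pos: [0.5672, 0.0551, 0.1782]
tool_rot: [-3.141, -0.0, 0.134]
wrist_force: [0.1, -0.1, 6.5]
grip_width: 0.0127
time: 33.4
tcp_pos: [0.5679, 0.0551, 0.2904]
tool_rot: [-3.141, -0.006, 0.134]
wrist_force: [-0.2, 0.2, -1.0]
grip_width: 0.0129
shift [-6.010e-02  3.934e-01 -1.000e-04] turn [ 0.0012 -0.0016 -0.4351] | now [0.5679 0.0551 0.2904] [-179.99   -0.33    7.67] t 33.4 rows>= 8
```

View pics/scene10.png

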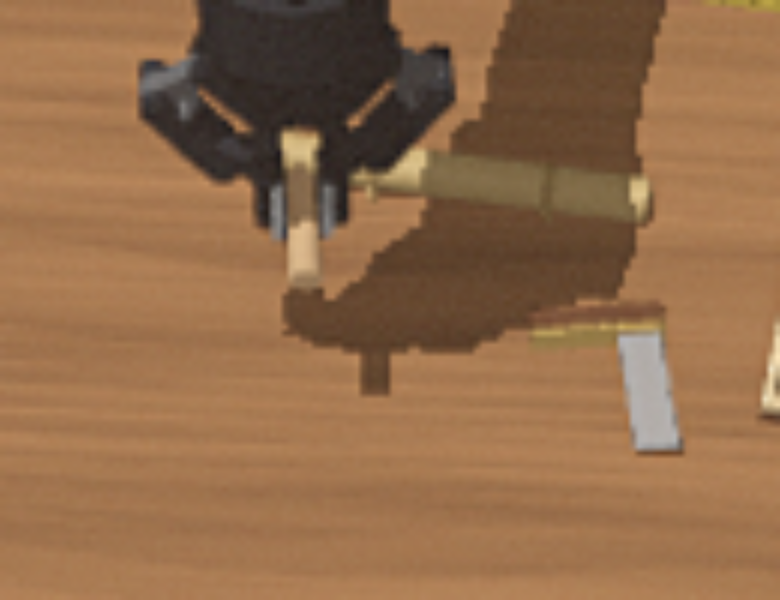

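The spindle is held level (crop (302,210)).

```bash
python3 -m creep '[[1,[-0.06,0.393,0],[0.001,-0.002,-0.435]],[1,[-0.06,0.393,0],[0.001,-0.002,-0.435]],[1,[-0.06,0.393,0],[0.001,-0.002,-0.435]],[1,[-0.06,0.393,0],[0.001,-0.002,-0.435]],[1,[-0.06,0.393,0],[0.001,-0.002,-0.435]],[1,[-0.06,0.393,0],[0.001,-0.002,-0.435]],[1,[-0.06,0.393,0],[0.001,-0.002,-0.435]],[1,[-0.06,0.393,0],[0.001,-0.002,-0.435]],[1,[-0.06,0.393,0],[0.001,-0.002,-0.435]],[1,[-0.06,0.393,0],[0.001,-0.002,-0.435]],[1,[-0.06,0.393,0],[0.001,-0.002,-0.435]],[1,[-0.06,0.393,0],[0.001,-0.002,-0.435]],[1,[-0.06,0.393,0],[0.001,-0.002,-0.435]]]'
python3 - <<'E'
from h import *
go(*intray(*TT,.042,0),.1845,86)
E
```

```text
time: 35.08
tcp_pos: [0.5601, -0.3422, 0.2873]
tool_rot: [-3.134, 0.003, 1.501]
wrist_force: [-0.0, -1.1, -0.6]
grip_width: 0.0127
shift [-0.0003  0.0036  0.1028] turn [-0.0024  0.0009 -0.    ] | now [ 0.5601 -0.3422  0.2873] [-1.7957e+02  1.6000e-01  8.6000e+01] t 35.08 rows>= 2
```

```bash
python3 -m creep '[[1,[0,0.003,0.05],[-0.002,0.001,0]],[1,[0,0.003,0.08],[-0.002,0.001,0]],[1,[0,0.003,0.092],[-0.002,0.001,0]],[1,[0,0.003,0.099],[-0.002,0.001,0]],[1,[0,0.003,0.103],[-0.002,0.001,0]],[1,[0,0.003,0.103],[-0.002,0.001,0]],[1,[0,0.003,0.103],[-0.002,0.001,0]]]'
```

```text
time: 35.95
tcp_pos: [0.5625, -0.343, 0.185]
tool_rot: [3.141, 0.0, 1.501]
wrist_force: [-0.2, -0.5, -0.3]
grip_width: 0.0132
```

```bash
python3 -m creep '[[1,[0,0,0.001],[0,0,0]],[1,[0,0,0.001],[0,0,0]],[0.76,[0,0,0.001],[0,0,0]],[0.76,[0,0,0.001],[0,0,0]],[0.76,[0,0,0.001],[0,0,0]],[0.76,[0,0,0.001],[0,0,0]],[0.76,[0,0,-0.03],[0,0,0]],[0.76,[0,0,-0.07],[0,0,0]],[0.5,[0,0,-0.12],[0,0,0]],[0.5,[-0.1,-0.2,-0.15],[0,0,0]],[0.5,[-0.1,-0.2,-0.15],[0,0,0]],[0.5,[-0.1,-0.2,-0.15],[0,0,0]],[0.5,[-0.1,-0.2,-0.15],[0,0,0]],[0.5,[-0.1,-0.2,-0.15],[0,0,0]],[0.5,[-0.1,-0.2,-0.15],[0,0,0]]]'
python3 - <<'E'
from h import *
import cv2
for n,(a,b,c,d) in dict(scene=(140,170,240,250),top=(410,150,510,230)).items():
    p,dd=eyes.snapshot(n); np.savez(f'pics/{n}11.npz',p=p,d=dd); cv2.imwrite(f'pics/{n}11.png',cv2.resize(p[b:d,a:c,::-1],None,fx=6,fy=6)); cv2.imwrite(f'pics/{n}11f.png',p[:,:,::-1])
E
```

```text
time: 37.83
tcp_pos: [0.3565, -0.4282, 0.3345]
tool_rot: [-3.142, -0.001, 1.501]
wrist_force: [0.5, 0.1, -0.5]
grip_width: 0.0427
```

View pics/scene11.png

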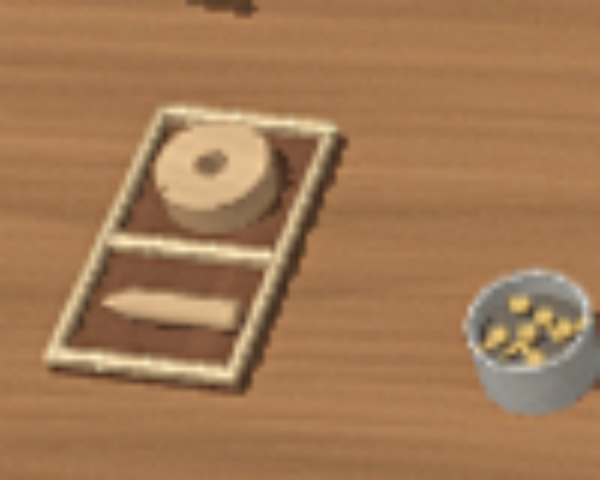

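View pics/top11.png

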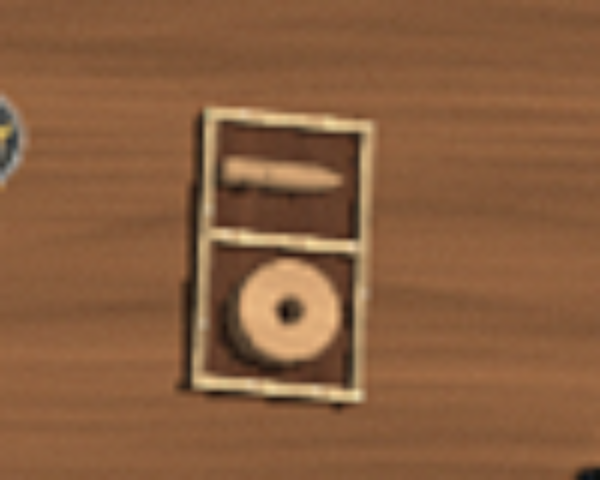

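View pics/scene11f.png

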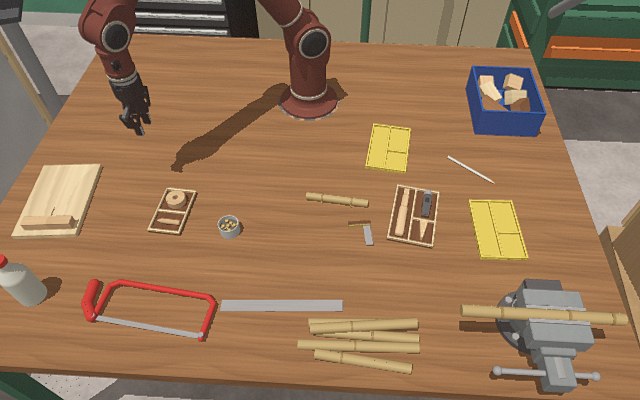

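Both kits are in place and the bystanders look unmoved. One numeric check, spindle and tilt first.

```bash
python3 - <<'E'
from h import *
np.set_printoptions(precision=1,suppress=True)
def tt(p,T): 
    a=np.radians(T[1]); d=p-np.array(T[0]); return 1000*np.array([d[0]*np.cos(a)+d[1]*np.sin(a),-d[0]*np.sin(a)+d[1]*np.cos(a)])
C=lambda x,y,z:cr('top',410,150,x,y,z); S=lambda x,y,z:cr('scene',140,170,x,y,z)
TO=((.5198,-.3419),-4.); TS=((.5222,-.337),-4.)
print('spindle top flat,tip',tt(C(222,170,.018),TO),tt(C(343,180,.013),TO))
print('spindle scene flat,tip',tt(S(240,316,.013),TS),tt(S(103,300,.013),TS))
print('disc',tt(C(290,310,.028),TO),tt(S(211,162,.028),TS))
H=lambda x,y,z:cr('top',200,150,x,y,z); HO=((.4935,.3399),-10.1)
print('eye(-44,27)',tt(H(191,343,.03),HO),'handle',tt(H(357,130,.02),HO),tt(H(292,438,.022),HO),'wedge',tt(H(250,115,.021),HO),tt(H(226,222,.021),HO))
z=np.load('pics/top11.npz'); c=eyes.camera_params('top'); d=z['d']; f=200/np.tan(np.radians(c['fovy']/2))
def hz(x,y,u0,v0):
    u,v=round(u0+x/6-.4),round(v0+y/6-.4); Z=d[v,u]; return round(float((c['T']@[Z*(u-c['cx'])/f,Z*(v-c['cy'])/f,Z,1])[2])*1000,1)
print('z disc',[hz(x,y,410,150) for x,y in((265,310),(315,310),(290,280),(290,345))],'spindle',[hz(x,y,410,150) for x,y in((235,172),(260,174),(285,176),(315,178))],'floor',hz(290,210,410,150))
print('z head',[hz(x,y,200,150) for x,y in((210,275),(200,305),(185,380))],'handle',[hz(x,y,200,150) for x,y in((355,150),(340,220),(328,290))],'wedge',[hz(x,y,200,150) for x,y in((246,140),(235,175),(228,210))],'floor',hz(260,180,200,150))
a=np.load('pics/top0.npz')['p'].astype(int);b=z['p'].astype(int)
for n,(u0,u1,v0,v1) in dict(bamboo=(280,345,200,220),square=(278,305,162,190),tin=(390,418,160,188)).items(): print(n,abs(a-b)[v0:v1,u0:u1].max())
E
```

```text
spindle top flat,tip [41.8 35.6] [ 43.4 -31.5]
spindle scene flat,tip [39.8 32.5] [ 39.2 -33.2]
disc [-32.8  -0.9] [-35.7  -3.4]
eye(-44,27) [-45.4  29.9] handle [ 85.4 -29.1] [-83.5 -31.7] wedge [81.9 28.8] [22.5 28.4]
z disc [1306.3, 28.5, 23.9, 27.8] spindle [24.7, 18.9, 16.7, 17.7] floor 4.0
z head [23.0, 32.3, 29.4] handle [24.7, 21.9, 26.5] wedge [24.9, 22.8, 30.5] floor 13.1
bamboo 10
square 10
tin 9
```

The single-frame depth is noisy, so I'll average frames to check flatness.

```bash
python3 - <<'E'
from h import *
c=eyes.camera_params('top'); f=200/np.tan(np.radians(c['fovy']/2))
D=np.array([eyes.snapshot('top')[1] for _ in range(25)]); D[D==0]=np.nan; d=np.nanmedian(D,0)
v,u=np.mgrid[:400,:640]
Z=c['T'][2,0]*d*(u-c['cx'])/f+c['T'][2,1]*d*(v-c['cy'])/f+c['T'][2,2]*d+c['T'][2,3]
def hz(x,y,u0,v0):
    u,v=round(u0+x/6-.4),round(v0+y/6-.4); return round(float(Z[v,u])*1000,1)
print('z disc',[hz(x,y,410,150) for x,y in((265,310),(315,310),(290,280),(290,345))],'spindle',[hz(x,y,410,150) for x,y in((235,172),(260,174),(285,176),(315,178))],'floor',hz(290,210,410,150))
print('z head',[hz(x,y,200,150) for x,y in((210,275),(200,305),(185,380))],'handle',[hz(x,y,200,150) for x,y in((355,150),(340,220),(328,290))],'wedge',[hz(x,y,200,150) for x,y in((246,140),(235,175),(228,210))],'floor',hz(260,180,200,150))
s=status.observe(); print(s['time'],s['wrist_force'],np.abs(s['dq']).max())
E
```

```text
z disc [27.2, 29.6, 28.8, 28.4] spindle [21.2, 19.4, 19.5, 19.9] floor 6.4
z head [28.3, 28.8, 28.7] handle [26.7, 27.5, 27.2] wedge [21.7, 22.2, 21.2] floor 6.7
39.175 [ 0.65306235  1.00273417 -0.14124226] 0.0015294129003372006
```

All the heights match parts lying flat on the 6 mm floor, so I'm handing in.

```bash
python3 -c "
from cell import ticket; print(ticket.sign_off())"
```

```text
the job is handed in; nothing more can be done
None
```

Both kits are made up and the job was handed in at about 39 s of the 138 s allowed; the sign-off gives no verdict. The hammer head, wedge and handle are in the brown larger tray. The disc and spindle are in the smaller tray.

**Positions:** in the last pictures every part is inside its own compartment and within about 4 mm of where I aimed it. That is well inside the tolerances.

**Flatness:** averaged depth put the tops at these heights, all matching parts lying on the 6 mm floor to within about 2 mm:

| Part | Measured top (mm) | Expected top (mm) |
|---|---|---|
| Head | about 28.6 | 30 |
| Handle | about 27 | 26 |
| Wedge | about 22 | 21 |
| Disc | about 28.5 | 28 |
| Spindle | about 20 | 20 |

**Bystanders:** the areas round the bamboo, try square and tin changed only by image noise, so they have not moved.

**Disagreements:**
- A single depth frame was too noisy to judge flatness (errors of several mm and one invalid reading), so I used the median of 25 frames.
- The two cameras differed by 1–5 mm in places, within what the calibration and pixel size allow.

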